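# Check the dip gauge and hold it ready over the open biscuit jar

### The arm

A 6-joint arm with a two-finger parallel gripper is mounted at the origin on the work surface. World frame = base frame: x ahead of the robot, y to its left, z up, the work surface at z = 0. Lengths are in mm, angles in rad, forces in N, time in s.
With the tool pointing down it reaches from about 350 to 875 mm from the base axis. Payload 4.2 kg.
Tool frame: the origin (TCP) lies where the fingers leave the gripper's body, on its centre line; the fingertips stand ahead of it and the grasp point (between the pads) lies 54 mm ahead of it (arm.nose_length is the z of the fingertips in the tool frame, in mm); z points along the fingers, x is the direction in which the jaws open and shut, and the axes are right-handed (so a half turn about z gives the same grasp; the last joint's range is limited). The gripper opens to 85 mm and grips with 20 to 120 N. Pads are 22 mm wide; open, the fingers measure 114 mm over their backs; the gripper's body (76 mm by 85 mm) begins 54 mm behind the grasp point. The pads swing forward as they close: fully open they stand 13 mm farther back than shut.
Start: joints at [1.364, 0.385, 0.008, 0, -1.194, -0.259], TCP at [280.677, 558.408, 303.912] pointing down, gripper open.
Joint ranges: [-3.14, 3.14], [-1.21, 2.06], [-1.07, 1.41], [-3.16, 2.05], [-2.99, -0.16], [-3.1, 3.1]. Speed limits (rad/s): [2.79, 2.79, 3.14, 3.14, 3.14, 3.14].

### API

Orientations are given as a unit quaternion [x, y, z, w].
In Python, from bench import arm, imaging, job_done gives the robot as it stands.
- The arm moves only by the shell command python3 -m crank 'ROWS' [OPENING]. ROWS is a JSON object of lists of equal length, an entry for each row: "delta_pos": the shift along the tool's x, y, z in m, a list of three; "twist": the turn about the tool's z in rad. In form: {"delta_pos": [[tx, ty, tz], ...], "twist": [twist, ...]}. A call has 1 to 8 rows; each row shifts and turns the commanded pose from where the row before left it, along the tool's axes as they then stand; what a row does not reach is not made up. A row lasts 1/12 s, in which the tool goes at most 41.7 mm and 7.16 degrees, less where a joint would pass 70% of its speed; a pose out of reach is approached as far as the arm can. A call is refused whole if a number of a shift passes 0.0417 or a number of a turn 0.125, either way. A call with a gripper value outside its range is refused whole. OPENING is the opening, from 0 (shut) to 1 (fully open), set as the call begins (- or left out, the last holds). The fingers move at their own pace and stop on an object; the grip force is fixed at half the most. Time passes only in rows, so rows that do not move let the fingers close. It gives the time, the measured TCP pose, the force and the opening at its end, in the units of the state.
- arm.read_state(): the state, without advancing time (a new reading comes with each control period).
- imaging.get_image(name): name is "scene" or "side" or "wrist"; returns (picture, depth): 400x640x3 uint8, blue, green, red; 400x640 float32, mm along the optical axis (not along the pixel's ray), 0 where there is no reading.
- imaging.camera_model(name): a dict with "vfov" (degrees; the focal length in pixels is half the picture's height over the tangent of half this angle, whatever the lens; pixels are square), "cx", "cy" (the principal point, pixels), "dist" ([k1, k2, p1, p2, k3] as OpenCV has them; the pictures are not rectified), "T" (4x4, takes a point from camera to world coordinates); the wrist camera has in their place "hand_eye" (4x4, takes a point from camera to tool coordinates, whose origin is the TCP and whose axes are the tool frame's). Camera axes: x right, y up, looking along -z (the intrinsics and any distortion apply to the point x, -y, -z); pixel columns grow to the right and rows downward; lengths in mm; the calibration is good to about 2 mm. A picture is of the moment at which its call begins: read the wrist's pose just before it. camera_model takes no time and is no camera call.
- job_done(): hands the job in, once; it reports no verdict.
The state is a dict: "clock": time; "joints": joint angles; "joint_vel": joint speeds; "joint_efforts": joint torques, N m; "position": TCP position; "ee_rot": TCP orientation; "contact_force": force on the tool from outside, world axes, zero at the start; "wrist_torque": the same for the moment, N m; "gripper_width": finger opening in mm.
Only numpy, scipy, OpenCV 4.12 (cv2) and the standard library are available. Lean on these libraries where they do the work, as an engineer would, in place of code of your own. Each camera call takes 0.05 s, during which the arm holds its last target.

### The job

Take the dip gauge from its stand by its blue handle, keep it upright and try it on the steel setting block: lower it until its sprung foot is pushed in by about 8 mm, and keep it there for a second. Then carry it over the top of the spice rack to the open biscuit jar and finish while still holding it there, still and upright, with its foot centred about 15 mm above the jar's mouth and its crossbar square to the line from the jar's lid hinge to its clip. The gauge and the fingers must not touch the rack or the jar, and everything else stays where it is.

Things in the scene. Friction and masses are not known exactly. Their poses are not given: they have to be found in the camera images.
- gauge_grip (a point): centre of the blue plastic handle of the dip gauge: an upright 26 x 26 mm square bar 60 mm tall, flat sides facing the gauge's x and y; z points up along the gauge. The aluminium crossbar lies directly below the handle, its underside 38 mm below this point. At the start this point is 103 mm above the work surface; lift straight up by 15 mm or more to clear the stand
- foot_tip (a point): centre of the underside of the gauge's sprung foot: a black disc of 20 mm diameter on a thin steel rod below the middle of the crossbar, on the gauge's axis, 78 mm below the handle's centre when out
- gauge_foot (a joint): how far the sprung foot is pushed in towards the crossbar, m: 0 fully out, 0.016 at its stop; the spring pushes back with about 1 N at first, 3 N at 0.008 and 5 N at the stop
- gauge: the whole dip gauge, loose, about 160 g: blue handle, aluminium crossbar 100 mm long (along its y), 20 mm wide (x), 8 mm thick, and sprung foot below. At the start the crossbar's ends rest in the stand and the foot hangs free. Origin under the foot when it is out; axes as for the handle
- stand: white plastic gauge stand, fixed: a base plate 90 x 130 mm (x, y) and two posts along its y whose notched tops, 65 mm up (cheeks to 73 mm), carry the ends of the gauge's crossbar; origin at the centre of its underside
- block_top (a point): centre of the top face of the steel setting block, 50 x 50 mm and 30 mm tall, fixed on a 74 mm square black rubber mat 6 mm thick; the top face is 30 mm above the work surface
- spice_rack: wooden spice rack with six tins, fixed, 400 mm long (its x), 75 mm wide (its y), 105 mm tall to the tins' lids; origin at the centre of its underside. It stands between the gauge's side of the table and the jar's side
- jar_mouth (a point): centre of the open mouth of the glass clip jar, in the plane of its rim, 120 mm above the work surface; mouth 74 mm inside, 84 mm outside. Its x axis points to the lid hinge, -x to the wire clip; the crossbar must lie along its y
- jar: the glass clip jar (loose, 0.75 kg, 92 mm diameter, 120 mm tall, orange seal round the neck, biscuits inside), its glass lid hanging open on the +x side out to 105 mm from the axis, all of it below the rim; origin at the centre of its underside, axes as for its mouth
- bottle: aluminium drink bottle, loose, 68 mm diameter, 194 mm tall; leave alone
- muffin_cups: two stacked orange muffin cups, loose, 72 mm across, 46 mm tall; leave alone
- spoon: yellow plastic spoon lying flat, loose, 160 mm long; leave alone
- lunchbox_lid (a joint): hinged lid of the red lunchbox, rad, 0 shut; leave shut
Not all that is in view belongs to the job. Leave any turquoise look-alike of the part that bears block_top alone. What is shaped like the gauge but turquoise is not meant.

How it is judged:
By the outcome, as a careful person would: the job done as asked, in the order asked, and still so for the second after the job is handed in, while the arm keeps its last pose, push and grip.
It also fails if it takes over 51 s, if anything falls off the work surface, if the arm or the gripper's body presses on something with over 40 N, if the wrist force passes 120 N, or if a joint passes its speed limit or range.

## Working session

There is one attempt and no reset: what is moved stays moved. The work goes in short steps, Python scripts to look and compute and a shell command to move; the robot and the scene stay as the last step left them, time stands still between calls to the robot, and variables do not carry over. Pictures are saved under pics/ and viewed, and the job is handed in when it is done.

```bash
mkdir -p pics; ls; python3 - <<'E'
from bench import arm, imaging
import cv2
s=arm.read_state(); print({k:s[k] for k in('clock','position','ee_rot','gripper_width','contact_force')}, arm.nose_length)
for n in('scene','side','wrist'):
    p,d=imaging.get_image(n); cv2.imwrite(f'pics/{n}0.png',p)
    import numpy as np; np.save(f'pics/{n}0.npy',d)
    m=imaging.camera_model(n); print(n,m)
E
```

```text
pics
{'clock': 0.0, 'position': array([280.48946885, 558.03117033, 302.81182878]), 'ee_rot': array([-5.24739529e-01,  8.51262093e-01, -6.48447345e-04, -9.25036849e-04]), 'gripper_width': 85.70024065992165, 'contact_force': array([ 0.07013044,  0.2673855 , -0.05592052])} 72.6
scene {'vfov': 45.264572494966494, 'cx': 321.5376612267092, 'cy': 195.11488897799165, 'dist': array([-0.09031431,  0.        ,  0.        ,  0.        ,  0.        ]), 'T': array([[-1.46169953e-01, -6.31083519e-01,  7.61818835e-01,
         1.47515104e+03],
       [ 9.89250380e-01, -9.65515435e-02,  1.09824790e-01,
         7.61458204e+01],
       [ 4.24616928e-03,  7.69682657e-01,  6.38412546e-01,
         9.08362232e+02],
       [ 0.00000000e+00,  0.00000000e+00,  0.00000000e+00,
         1.00000000e+00]])}
side {'vfov': 50.18185925689548, 'cx': 313.63128108395176, 'cy': 203.22757107501377, 'dist': array([0.0189454, 0.       , 0.       , 0.       , 0.       ]), 'T': array([[-9.35474786e-01, -2.18144649e-01,  2.78028480e-01,
         8.97342658e+02],
       [ 3.53286725e-01, -5.96613582e-01,  7.20583599e-01,
         8.64610400e+02],
       [ 8.68411097e-03,  7.72311560e-01,  6.35184572e-01,
         9.15621717e+02],
       [ 0.00000000e+00,  0.00000000e+00,  0.00000000e+00,
         1.00000000e+00]])}
wrist {'vfov': 62.337894448159986, 'cx': 321.68346208359094, 'cy': 201.39620047471075, 'dist': array([-0.0281429,  0.       ,  0.       ,  0.       ,  0.       ]), 'hand_eye': array([[ 9.99998751e-01, -5.94428329e-04, -1.46465657e-03,
         9.27864711e-01],
       [-9.75981874e-04, -9.61069110e-01, -2.76306376e-01,
        -7.04090172e+01],
       [-1.24339185e-03,  2.76307461e-01, -9.61068489e-01,
        -7.01370920e+01],
       [ 0.00000000e+00,  0.00000000e+00,  0.00000000e+00,
         1.00000000e+00]])}
```

View pics/scene0.png

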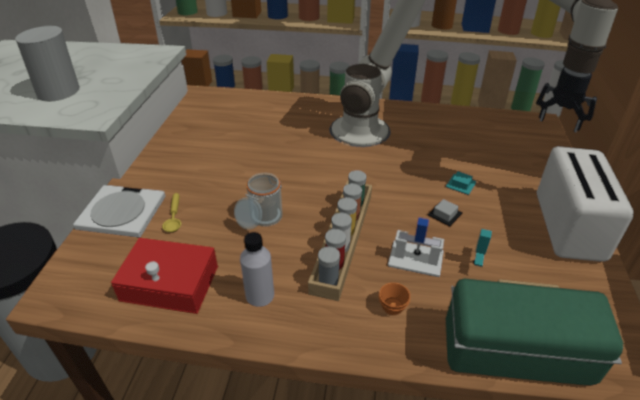

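View pics/side0.png

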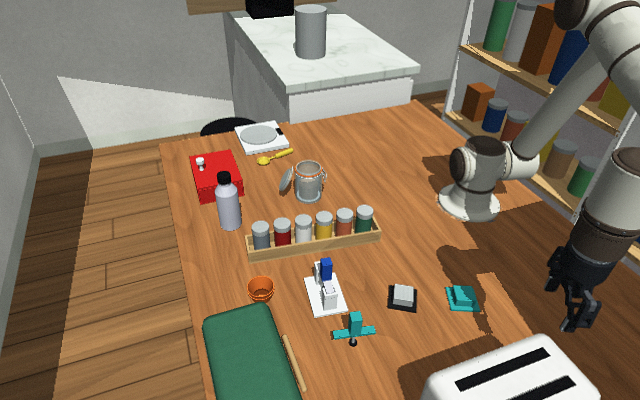

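View pics/wrist0.png

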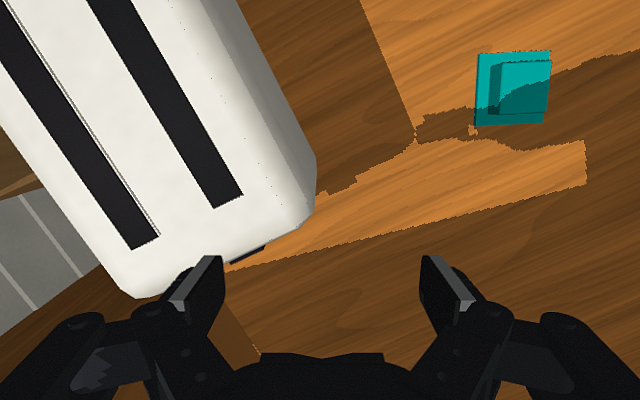

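Candidates: the blue-handled gauge at scene (421,230) / side (326,268) is meant; the turquoise look-alike at scene (483,245) / side (354,325) is not. The grey block on a black mat at scene (445,212) / side (402,297) is meant; the turquoise one at scene (461,183) is not. I'll confirm with crops.

```bash
cat > h.py <<'E'
import numpy as np, cv2
from bench import arm, imaging
from scipy.spatial.transform import Rotation as R
def K(m):
    f=200/np.tan(np.radians(m['vfov'])/2); return np.array([[f,0,m['cx']],[0,f,m['cy']],[0,0,1.]])
def camT(m,st=None):
    if 'T' in m: return np.array(m['T'])
    T=np.eye(4); T[:3,:3]=R.from_quat(st['ee_rot']).as_matrix(); T[:3,3]=st['position']; return T@m['hand_eye']
def dirs(m,uv):
    n=cv2.undistortPoints(np.array(uv,float).reshape(-1,1,2),K(m),m['dist']).reshape(-1,2)
    return np.c_[n[:,0],-n[:,1],-np.ones(len(n))]
def onplane(m,T,uv,z):
    d=dirs(m,uv)@T[:3,:3].T; o=T[:3,3]; return o+d*((z-o[2])/d[:,2])[:,None]
def cloud(m,T,depth):
    v,u=np.mgrid[:400,:640]; d=dirs(m,np.c_[u.ravel(),v.ravel()])*depth.reshape(-1,1)
    P=d@T[:3,:3].T+T[:3,3]; P[depth.ravel()<=0]=np.nan; return P.reshape(400,640,3)
def proj(m,T,P):
    c=(np.atleast_2d(P)-T[:3,3])@T[:3,:3]; c=c*[1,-1,-1]
    return cv2.projectPoints(c.reshape(-1,1,3),np.zeros(3),np.zeros(3),K(m),m['dist'])[0].reshape(-1,2)
E
python3 - <<'E'
from h import *
ims={n:cv2.imread(f'pics/{n}0.png') for n in('scene','side')}
def crop(n,c,w=60,h=45): 
    u,v=c; return cv2.resize(ims[n][v-h:v+h,u-w:u+w],(400,300),interpolation=cv2.INTER_NEAREST)
o=np.vstack([np.hstack([crop('scene',(425,235)),crop('scene',(262,205))]),np.hstack([crop('side',(345,295),80,60),crop('side',(305,185))])])
cv2.imwrite('pics/crop1.png',o)
for n in('scene','side'):
    m=imaging.camera_model(n);T=camT(m);P=cloud(m,T,np.load(f'pics/{n}0.npy')); im=ims[n]; hsv=cv2.cvtColor(im,cv2.COLOR_BGR2HSV)
    roi=np.zeros((400,640),bool)
    if n=='scene': roi[215:245,400:440]=1
    else: roi[250:290,305:345]=1
    b=(hsv[...,0]>105)&(hsv[...,0]<130)&(hsv[...,1]>150)&roi
    p=P[b]; p=p[~np.isnan(p[:,0])]; print(n,'blue',b.sum(),p.min(0),p.max(0),np.median(p,0))
    t=p[p[:,2]>np.nanmax(p[:,2])-5]; print(' top',len(t),t.mean(0))
    # block top
    roi[:]=0
    if n=='scene': roi[195:225,425:465]=1
    else: roi[280:315,382:420]=1
    q=P[roi]; q=q[(abs(q[:,2]-30)<6)]
    print(' block',len(q),q.mean(0) , cv2.minAreaRect(q[:,:2].astype(np.float32)))
    # jar high pts
    roi[:]=0
    if n=='scene': roi[165:230,230:290]=1
    else: roi[150:210,275:335]=1
    q=P[roi]; print(' jar',np.nanpercentile(q[:,2],[1,25,50,75,99]))
    q=q[(q[:,2]>108)&(q[:,2]<132)]; print(' rim',len(q),q.min(0),q.max(0), (q.min(0)+q.max(0))/2)
    q=P[100 if 0 else slice(None)].reshape(-1,3); q=q[(q[:,2]>85)&(q[:,2]<125)&(abs(q[:,1]-130)<120)&(q[:,0]>350)&(q[:,0]<950)]
E
```

```text
scene blue 177 [598.542988   185.04108683  75.0549125 ] [624.90193049 204.49607838 136.15841719] [618.81532902 194.71733459 114.72039782]
 top 25 [614.80309435 197.2216274  132.99847635]
 block 195 [423.68635662 278.63627252  26.91697275] ((422.41094970703125, 278.540283203125), (50.26631546020508, 54.55949783325195), 56.7203483581543)
 jar [ -6.97740981  -2.95783167  20.66227734  80.92148646 117.66132733]
 rim 310 [ 457.89622986 -268.06886198  108.031487  ] [ 556.36434338 -178.10626024  121.44074003] [ 507.13028662 -223.08756111  114.73611351]
side blue 239 [592.61429273 185.63979891  77.04557298] [620.69122487 214.25948709 135.21459516] [608.92796576 208.75111499 117.10649337]
 top 66 [606.21419005 198.93031389 132.27929987]
 block 311 [420.82049091 282.42802222  29.05954485] ((420.381591796875, 280.97906494140625), (54.48540496826172, 48.312110900878906), 58.9407958984375)
 jar [ -6.23482768  -1.93565567   0.33860898  59.06591901 118.71733042]
 rim 207 [ 456.59879642 -262.33609664  108.00658064] [ 553.64827083 -174.22830467  121.94578715] [ 505.12353362 -218.28220066  114.9761839 ]
```

View pics/crop1.png

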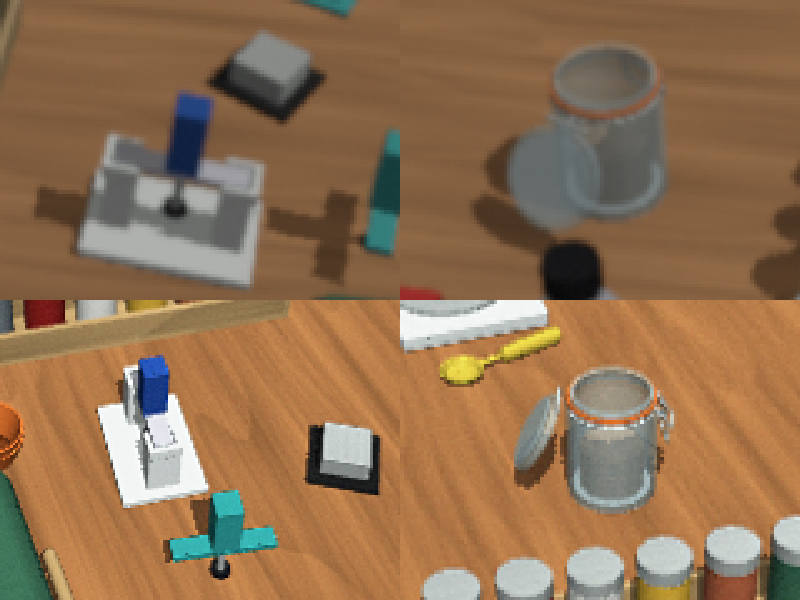

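```bash
python3 - <<'E'
from h import *
for n in('scene','side'):
    m=imaging.camera_model(n);T=camT(m);P=cloud(m,T,np.load(f'pics/{n}0.npy')).reshape(-1,3); im=cv2.imread(f'pics/{n}0.png').reshape(-1,3).astype(int)
    near=np.hypot(P[:,0]-608,P[:,1]-199)<90
    sat=im.max(1)-im.min(1)
    for lo,hi in((62,80),(-2,15)):
        w=near&(sat<50)&(im.max(1)>90)&(P[:,2]>lo)&(P[:,2]<hi); q=P[w][:,:2].astype(np.float32); print(n,lo,len(q),cv2.minAreaRect(q))
    # other stuff tall
    for nm,c in(('bottle',None),):
        w=(P[:,2]>165)&(P[:,2]<200)&(P[:,1]<100)&(P[:,0]>500); print('bottle',P[w].mean(0),w.sum())
    # rack tins lids
    w=(P[:,2]>96)&(P[:,2]<112)&(P[:,1]>-120)&(P[:,1]<150)&(P[:,0]>350)&(P[:,0]<850); q=P[w][:,:2].astype(np.float32);print('rack',len(q),cv2.minAreaRect(q))
    # lid: z 20..110, around jar but outside r=50
    c=np.array([506,-220]); r=np.hypot(P[:,0]-c[0],P[:,1]-c[1])
    w=(r>58)&(r<112)&(P[:,2]>25)&(P[:,2]<115)&(P[:,1]<-130); print('lid',w.sum(),np.median(P[w],0),np.degrees(np.arctan2(*(np.median(P[w][:,:2],0)-c)[::-1])))
E
```

```text
scene 62 370 ((607.45849609375, 196.0674285888672), (114.92164611816406, 39.081966400146484), 81.41968536376953)
scene -2 1108 ((587.478515625, 197.47305297851562), (137.13241577148438, 137.08412170410156), 82.35184478759766)
bottle [ 788.73365089 -169.42233944  186.71647157] 321
rack 1398 ((568.073486328125, 3.7024192810058594), (49.52731704711914, 360.4307861328125), 83.08625030517578)
lid 698 [ 578.35867939 -249.58843997   69.08904907] -22.240314988300085
side 62 259 ((606.1424560546875, 197.45455932617188), (121.56900787353516, 33.997379302978516), 82.47142028808594)
side -2 876 ((598.4415283203125, 194.43991088867188), (142.47642517089844, 104.4254150390625), 82.65511322021484)
bottle [ 1138.24482559 -1866.73721809   182.31338364] 1256
rack 1101 ((566.483642578125, 6.485584259033203), (53.374412536621094, 358.7705383300781), 83.36913299560547)
lid 186 [ 575.22393793 -225.9198651    76.3146237 ] -4.887905253738672
```

```bash
python3 -m crank '{"delta_pos":[[0.0097,-0.032,0],[0.0097,-0.032,0],[0.0097,-0.032,0],[0.0097,-0.032,0],[0.0097,-0.032,0],[0.0097,-0.032,0],[0.0097,-0.032,0],[0.0097,-0.032,0]],"twist":[0,0,0,0,0,0,0,0]}' 1
python3 -m crank '{"delta_pos":[[0.0097,-0.032,0],[0.0097,-0.032,0],[0.0097,-0.032,0],[0.0097,-0.032,0],[0.0097,-0.032,0],[0.0097,-0.032,0],[0.0097,-0.032,0],[0.0097,-0.032,0]],"twist":[0,0,0,0,0,0,0,0]}'
python3 -m crank '{"delta_pos":[[0,0,0],[0,0,0],[0,0,0],[0,0,0],[0,0,0]],"twist":[-0.11,-0.11,-0.107,0,0]}'
python3 - <<'E'
from h import *
s=arm.read_state();print(s['position'],s['ee_rot']); p,d=imaging.get_image('wrist'); cv2.imwrite('pics/w1.png',p); np.savez('pics/w1.npz',d=d,pos=s['position'],q=s['ee_rot'])
E
```

```text
clock: 0.82
position: [475.4, 372.7, 303.6]
ee_rot: [-0.525, 0.851, -0.0, -0.0]
contact_force: [-0.1, 0.3, -1.3]
gripper_width: 85.1
clock: 1.48
position: [669.3, 188.4, 303.4]
ee_rot: [-0.525, 0.851, 0.0, -0.0]
contact_force: [0.4, 0.5, 0.8]
gripper_width: 85.3
clock: 1.9
position: [668.3, 189.7, 303.4]
ee_rot: [-0.655, 0.755, 0.0, -0.0]
contact_force: [-0.2, -0.4, 0.4]
gripper_width: 85.4
[668.33129352 189.7131912  303.4199965 ] [-6.55287160e-01  7.55379733e-01  1.55734245e-04 -4.16080557e-04]
```

View pics/w1.png

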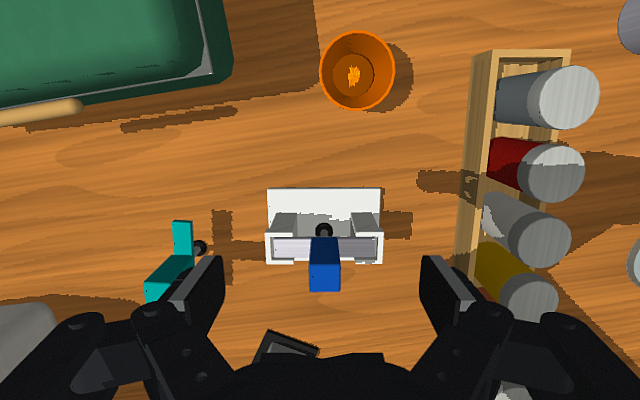

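The blue handle's top is at wrist (325,277), almost square to the jaws; the turquoise gauge is to the left (170,270), near the left finger.

```bash
python3 - <<'E'
from h import *
z=np.load('pics/w1.npz'); st=dict(position=z['pos'],ee_rot=z['q']); m=imaging.camera_model('wrist');T=camT(m,st)
im=cv2.imread('pics/w1.png');hsv=cv2.cvtColor(im,cv2.COLOR_BGR2HSV)
P=cloud(m,T,z['d'])
b=(hsv[...,0]>105)&(hsv[...,0]<130)&(hsv[...,1]>150); b[:225]=0;b[:,:290]=0;b[:,360:]=0
t=b&(abs(P[...,2]-133)<4)
v,u=np.nonzero(t); W=onplane(m,T,np.c_[u,v],133)[:,:2].astype(np.float32)
print(len(u),'top',cv2.minAreaRect(W),W.mean(0), np.nanmedian(P[t],0))
# crossbar/posts: cheek tops at z=73, bar
sat=im.max(2).astype(int)-im.min(2)
w=(sat<40)&(P[...,2]>58)&(P[...,2]<80)&(np.hypot(P[...,0]-608,P[...,1]-198)<80)
print('stand top',cv2.minAreaRect(P[w][:,:2].astype(np.float32)))
R0=R.from_quat(z['q']).as_matrix();print('tool x deg',np.degrees(np.arctan2(R0[1,0],R0[0,0])))
tq=(hsv[...,0]>80)&(hsv[...,0]<98)&(hsv[...,1]>120)&(P[...,2]>20)
p=P[tq];print('turq',np.nanmin(p,0),np.nanmax(p,0))
q=p[p[:,2]>80]; print(q.min(0),q.max(0)) if len(q) else 0
n='scene';ms=imaging.camera_model(n);Ps=cloud(ms,camT(ms),np.load('pics/scene0.npy'));hs=cv2.cvtColor(cv2.imread('pics/scene0.png'),cv2.COLOR_BGR2HSV)
tq=(hs[...,0]>80)&(hs[...,0]<98)&(hs[...,1]>120); tq[:225]=0;p=Ps[tq];print('turq scene',np.nanmin(p,0),np.nanmax(p,0)); q=p[p[:,2]>50]; print(q.mean(0))
E
```

```text
887 top ((605.5187377929688, 195.00364685058594), (25.11440658569336, 26.307090759277344), 81.86820220947266) [605.9214 195.1133] [606.08408702 195.16689231 133.03446825]
stand top ((604.512451171875, 195.19110107421875), (116.15251159667969, 34.84913635253906), 81.85015106201172)
tool x deg -98.1171256621068
turq [588.05174253 114.89384761  20.8178791 ] [843.14777009 412.42223231 318.67242019]
[588.05174253 114.89384761  80.05519673] [687.67260054 364.82544531 318.67242019]
turq scene [588.13869219 332.59883296  42.5721923 ] [648.13225368 362.61636493 111.79654938]
[608.2335763  349.99901799  86.06002818]
```

```bash
python3 -m crank '{"delta_pos":[[0.0012,0.025,0],[0.001,0.025,0],[0.001,0.0125,0],[0,0,0.02],[0,0,0.03],[0,0,0.03],[0,0,0.02],[0,0,0]],"twist":[0,0,0,0,0,0,0,0]}' 1
python3 -m crank '{"delta_pos":[[0,0,0],[0,0,0]],"twist":[0,0]}'
python3 - <<'E'
from h import *
s=arm.read_state();print(s['position'],s['ee_rot']); p,d=imaging.get_image('wrist'); cv2.imwrite('pics/w2.png',p)
p,d=imaging.get_image('side'); cv2.imwrite('pics/s2.png',p[150:350,220:460].repeat(2,0).repeat(2,1))
E
```

```text
clock: 2.62
position: [603.5, 194.4, 198.7]
ee_rot: [-0.655, 0.755, 0.002, -0.005]
contact_force: [-0.5, -0.0, -1.3]
gripper_width: 85.2
clock: 2.78
position: [607.0, 195.8, 205.7]
ee_rot: [-0.656, 0.754, -0.001, 0.001]
contact_force: [0.0, 0.2, 1.0]
gripper_width: 85.0
[606.99988977 195.78893785 205.65649854] [-6.56364623e-01  7.54442377e-01 -6.33513310e-04  1.33456294e-03]
```

View pics/w2.png

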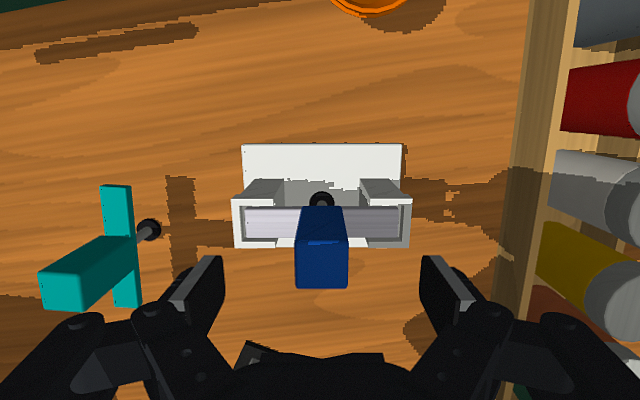

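View pics/s2.png

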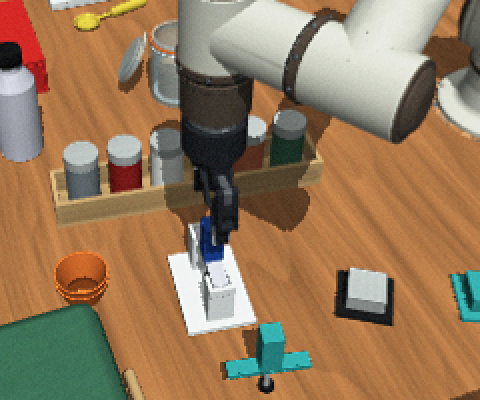

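Handle sits midway between the jaws (centre col 322). Descending and gripping.

```bash
python3 -m crank '{"delta_pos":[[0,0,0.012],[0,0,0.014],[0,0,0.012],[0,0,0.008],[0,0,0.003],[0,0,0],[0,0,0],[0,0,0]],"twist":[0,0,0,0,0,0,0,0]}'
python3 - <<'E'
from h import *
s=arm.read_state();print(s['position']); p,d=imaging.get_image('wrist'); cv2.imwrite('pics/w3.png',p); p,d=imaging.get_image('side'); cv2.imwrite('pics/s3.png',p[150:350,220:460].repeat(2,0).repeat(2,1))
E
python3 -m crank '{"delta_pos":[[0,0,0],[0,0,0],[0,0,0],[0,0,0],[0,0,0],[0,0,0],[0,0,0],[0,0,0]],"twist":[0,0,0,0,0,0,0,0]}' 0
python3 - <<'E'
from h import *
s=arm.read_state();print(s['position'],s['gripper_width'],s['contact_force']); p,d=imaging.get_image('wrist'); cv2.imwrite('pics/w4.png',p)
E
```

```text
clock: 3.55
position: [606.6, 195.5, 155.7]
ee_rot: [-0.656, 0.754, -0.0, 0.001]
contact_force: [-0.2, 0.4, 1.2]
gripper_width: 85.2
[606.55504476 195.47779142 155.74615825]
clock: 4.32
position: [606.3, 195.4, 155.1]
ee_rot: [-0.656, 0.754, -0.0, 0.0]
contact_force: [-0.1, -0.1, 1.9]
gripper_width: 25.4
[606.25932077 195.41395277 155.12658594] 25.404284016773826 [-0.09589244 -0.06415171  1.86650652]
```

View pics/w4.png

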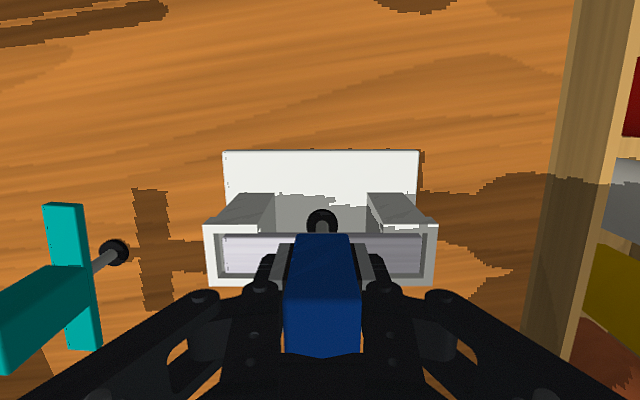

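View pics/s3.png

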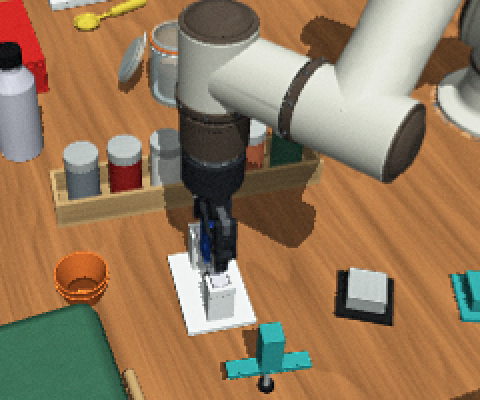

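```bash
python3 -m crank '{"delta_pos":[[0,0,-0.004],[0,0,-0.008],[0,0,-0.012],[0,0,-0.016],[0,0,-0.016],[0,0,-0.01],[0,0,-0.004],[0,0,0]],"twist":[0,0,0,0,0,0,0,0]}'
python3 -m crank '{"delta_pos":[[-0.004,0.009,0],[-0.008,0.018,0],[-0.011,0.024,0],[-0.012,0.026,0],[-0.011,0.024,0],[-0.008,0.018,0],[-0.004,0.011,0],[0,0,0]],"twist":[0,0,0,0,0,0,0,0]}'
python3 -m crank '{"delta_pos":[[0,0,0],[0,0,0],[0,0,0]],"twist":[0,0,0]}'
python3 - <<'E'
from h import *
s=arm.read_state();print(s['position'],s['ee_rot'],s['gripper_width']); p,d=imaging.get_image('wrist'); cv2.imwrite('pics/w5.png',p);np.savez('pics/w5.npz',d=d,pos=s['position'],q=s['ee_rot'])
p,d=imaging.get_image('side'); cv2.imwrite('pics/s5.png',p);np.savez('pics/s5.npz',d=d)
E
```

```text
clock: 5.03
position: [606.4, 195.4, 226.6]
ee_rot: [-0.656, 0.754, -0.0, 0.001]
contact_force: [-0.5, 0.3, -1.8]
gripper_width: 25.0
clock: 5.7
position: [483.0, 271.3, 224.3]
ee_rot: [-0.657, 0.754, 0.0, -0.001]
contact_force: [-0.9, 0.1, -2.5]
gripper_width: 25.4
clock: 5.95
position: [486.0, 270.3, 224.6]
ee_rot: [-0.656, 0.755, -0.0, -0.0]
contact_force: [0.1, 0.0, -1.4]
gripper_width: 25.5
[485.95666002 270.25158364 224.60200371] [-6.55952835e-01  7.54801854e-01 -6.67543109e-05 -1.86521585e-04] 25.46315068601264
```

View pics/w5.png

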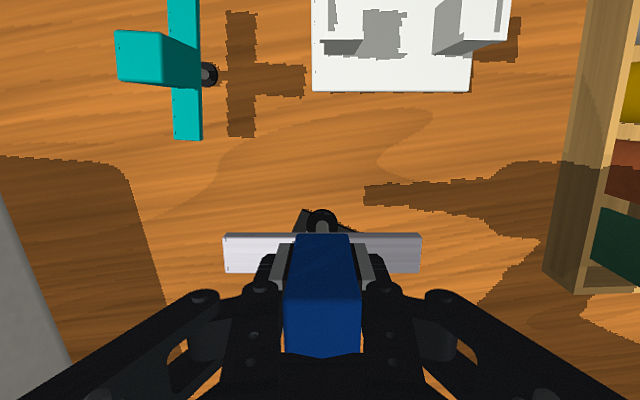

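View pics/s5.png

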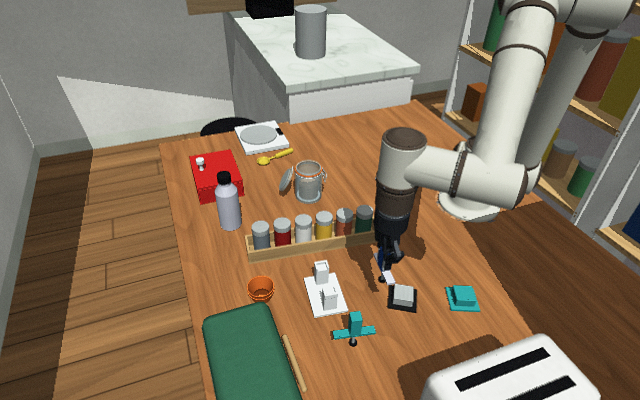

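```bash
python3 -m crank '{"delta_pos":[[0,0.008,0],[0,0.016,0],[0,0.017,0],[0,0.016,0],[-0.0005,0.0083,0],[0,0,0.01],[0,0,0.02],[0,0,0.015]],"twist":[0,0,0,0,0,0,0,0]}'
python3 -m crank '{"delta_pos":[[0,0,0.006],[0,0,0],[0,0,0],[0,0,0]],"twist":[0,0,0,0]}'
python3 - <<'E'
from h import *
s=arm.read_state();print(s['position'],s['contact_force']); 
for n in('side','scene','wrist'):
    p,d=imaging.get_image(n); cv2.imwrite(f'pics/{n}6.png',p);np.save(f'pics/{n}6.npy',d)
    if n!='wrist':
        m=imaging.camera_model(n); u,v=proj(m,camT(m),[[s['position'][0],s['position'][1],40]])[0].astype(int); print(n,u,v)
        cv2.imwrite(f'pics/{n}6c.png',cv2.resize(p[v-35:v+35,u-45:u+45],(720,560),interpolation=cv2.INTER_CUBIC))
E
```

```text
clock: 6.72
position: [420.9, 280.2, 179.0]
ee_rot: [-0.656, 0.754, 0.0, 0.0]
contact_force: [-0.7, -0.3, -1.9]
gripper_width: 25.1
clock: 7.05
position: [421.5, 280.7, 174.6]
ee_rot: [-0.656, 0.754, -0.0, 0.001]
contact_force: [0.2, 0.3, -2.8]
gripper_width: 25.6
[421.45675472 280.65662058 174.57074572] [ 0.20619055  0.2585442  -2.80148018]
side 402 289
scene 447 203
```

View pics/side6c.png

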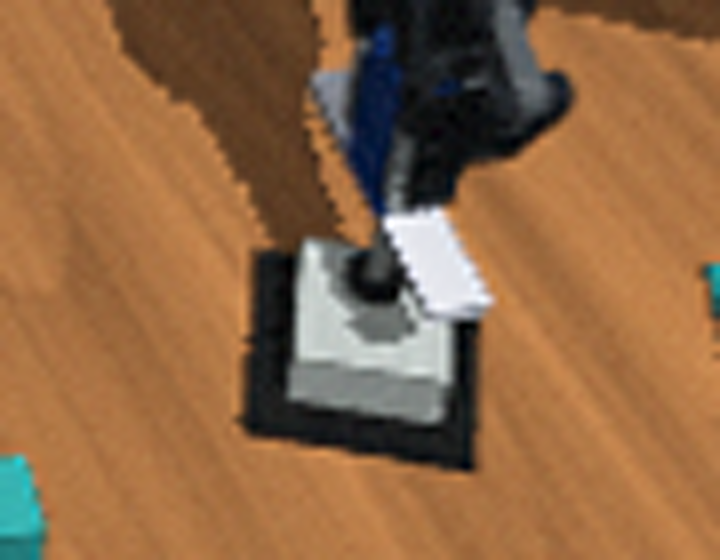

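View pics/scene6c.png

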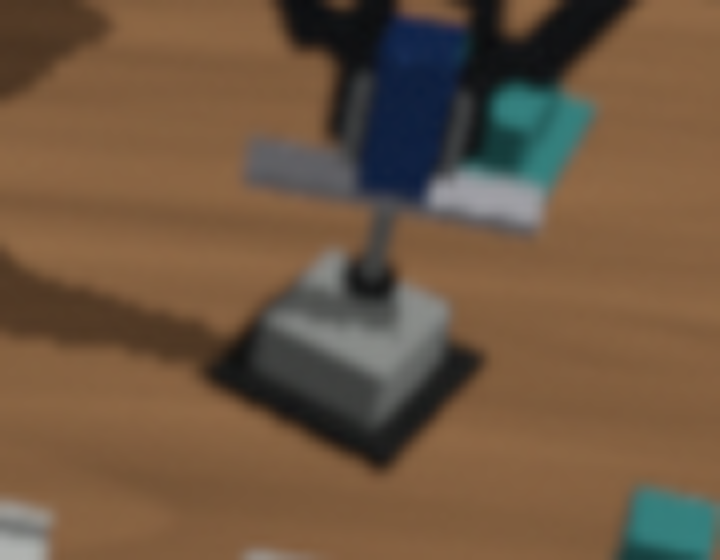

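View pics/wrist6.png

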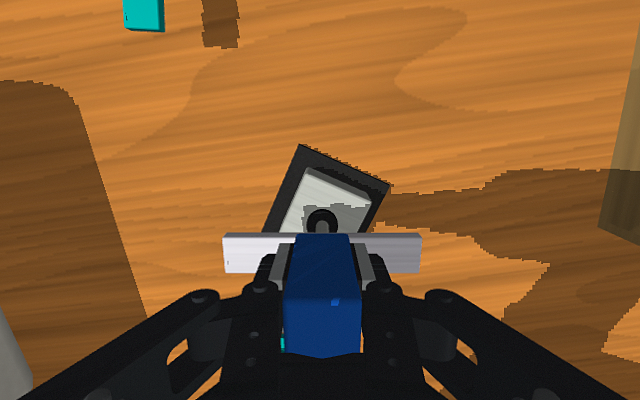

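```bash
python3 - <<'E'
from h import *
s=arm.read_state(); m=imaging.camera_model('wrist');T=camT(m,s)
# mat corners z=6, block-top corners z=30
for (A,B,z,h) in(((302,144),(390,185),6,37),((308,168),(371,207),30,25)):
    a,b=onplane(m,T,[A,B],z)[:,:2]; e=(b-a); L=np.linalg.norm(e); n=np.array([-e[1],e[0]])/L
    c=(a+b)/2; c1=min((c+h*n,c-h*n),key=lambda q:q[0]); print(L,a,b,c1)
E
```

```text
71.47283591666881 [466.83781459 287.39803019] [428.08189847 227.34517647] [416.3717437 277.4347347]
50.271515078176954 [453.18446538 284.1249844 ] [420.79174643 245.68103835] [417.86995024 281.01189475]
```

```bash
python3 -m crank '{"delta_pos":[[0,0.002,0.003],[0,0,0.005],[0,0,0.005],[0,0,0.004],[0,0,0.003],[0,0,0.002],[0,0,0],[0,0,0]],"twist":[0,0,0,0,0,0,0,0]}'
python3 -m crank '{"delta_pos":[[0,0,0],[0,0,0]],"twist":[0,0]}'
python3 - <<'E'
from h import *
s=arm.read_state();print(s['position'],s['contact_force'],s['wrist_torque'],s['ee_rot']); 
for n in('side','scene','wrist'):
    p,d=imaging.get_image(n); cv2.imwrite(f'pics/{n}7.png',p)
    if n!='wrist':
        m=imaging.camera_model(n); u,v=proj(m,camT(m),[[s['position'][0],s['position'][1],45]])[0].astype(int)
        cv2.imwrite(f'pics/{n}7c.png',cv2.resize(p[v-35:v+35,u-45:u+45],(720,560),interpolation=cv2.INTER_CUBIC))
print(arm.read_state()['contact_force'])
E
```

```text
clock: 7.87
position: [418.8, 280.6, 152.0]
ee_rot: [-0.656, 0.754, -0.0, -0.0]
contact_force: [-1.7, 0.7, 1.2]
gripper_width: 25.3
clock: 8.03
position: [418.7, 280.5, 152.1]
ee_rot: [-0.656, 0.754, 0.0, 0.0]
contact_force: [-1.7, -0.3, 1.3]
gripper_width: 25.7
[418.72771009 280.48853331 152.09004904] [-1.67109615 -0.27934409  1.32984145] [0.03104071 0.4445768  0.02762013] [-6.56367769e-01  7.54441085e-01  2.78752766e-05  1.19120884e-05]
[-0.99834141  0.5560523   1.20108097]
```

View pics/scene7c.png

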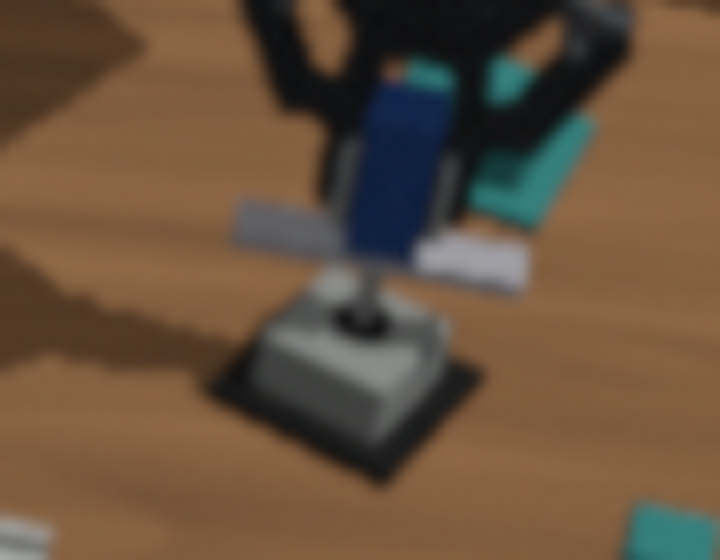

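View pics/wrist7.png

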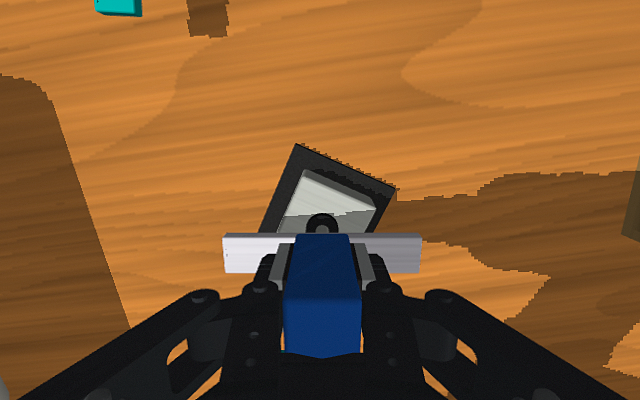

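The foot is on the block. The force rose about 3.2 N, which means about 8 mm, and the handle hasn't slipped in the wrist view. Holding for over a second.

```bash
python3 -m crank '{"delta_pos":[[0,0,0],[0,0,0],[0,0,0],[0,0,0],[0,0,0],[0,0,0],[0,0,0],[0,0,0]],"twist":[0,0,0,0,0,0,0,0]}'
python3 -m crank '{"delta_pos":[[0,0,0],[0,0,0],[0,0,0],[0,0,0],[0,0,0],[0,0,0],[0,0,0],[0,0,0]],"twist":[0,0,0,0,0,0,0,0]}'
python3 -m crank '{"delta_pos":[[0,0,-0.004],[0,0,-0.01],[0,0,-0.02],[0,0,-0.03],[0,0,-0.036],[0,0,-0.036],[0,0,-0.03],[0,0,-0.02]],"twist":[0,0,0,0,0,0,0,0]}'
python3 -m crank '{"delta_pos":[[0,0,-0.012],[0,0,0],[0,0,0],[0,0,0]],"twist":[0,0,0,0]}'
```

```text
clock: 8.85
position: [418.8, 280.5, 151.9]
ee_rot: [-0.656, 0.754, 0.0, 0.0]
contact_force: [-1.6, 0.1, 1.4]
gripper_width: 25.5
clock: 9.52
position: [418.8, 280.5, 151.9]
ee_rot: [-0.656, 0.754, 0.0, 0.0]
contact_force: [-1.7, 1.4, 1.8]
gripper_width: 25.3
clock: 10.18
position: [419.3, 280.6, 341.5]
ee_rot: [-0.656, 0.754, -0.0, 0.003]
contact_force: [0.9, 1.0, -1.7]
gripper_width: 25.5
clock: 10.52
position: [418.3, 280.0, 348.3]
ee_rot: [-0.656, 0.755, 0.0, -0.001]
contact_force: [0.4, 0.2, -2.3]
gripper_width: 25.5
```

```bash
python3 -m crank '{"delta_pos":[[0.008,-0.001,0],[0.017,-0.002,0],[0.026,-0.003,0],[0.033,-0.0035,0],[0.036,-0.004,0],[0.036,-0.004,0],[0.036,-0.004,0],[0.036,-0.004,0]],"twist":[0,0,0,0,0,0,0,0]}'
python3 -m crank '{"delta_pos":[[0.036,-0.004,0],[0.036,-0.004,0],[0.036,-0.004,0],[0.036,-0.004,0],[0.036,-0.004,0],[0.033,-0.0035,0],[0.026,-0.003,0],[0.017,-0.002,0]],"twist":[0,0,0,0,0,0,0,0]}'
python3 -m crank '{"delta_pos":[[0.005,-0.001,0],[0,0,0],[0,0,0],[0,0,0],[0,0,0],[0,0,0]],"twist":[0,0,0,0,0,0]}'
python3 - <<'E'
from h import *
s=arm.read_state();print(s['position'],s['ee_rot'],s['joints'],s['gripper_width']); p,d=imaging.get_image('wrist'); cv2.imwrite('pics/w8.png',p);np.savez('pics/w8.npz',d=d,pos=s['position'],q=s['ee_rot'])
for n in('side',):
    p,d=imaging.get_image(n); cv2.imwrite(f'pics/{n}8.png',p)
E
```

```text
clock: 11.18
position: [411.0, 48.3, 349.3]
ee_rot: [-0.656, 0.754, 0.0, -0.001]
contact_force: [1.0, -0.2, -1.3]
gripper_width: 25.3
clock: 11.85
position: [403.4, -209.2, 349.1]
ee_rot: [-0.655, 0.755, 0.001, -0.001]
contact_force: [0.8, 0.1, -1.6]
gripper_width: 25.1
clock: 12.35
position: [405.6, -210.6, 350.0]
ee_rot: [-0.657, 0.754, -0.0, 0.0]
contact_force: [0.1, 0.1, -0.6]
gripper_width: 25.5
[ 405.60622055 -210.63613057  350.02587394] [-6.56985110e-01  7.53903542e-01 -6.09524705e-05  1.07260215e-04] [-1.21829042e-01  5.96539935e-02 -3.02291081e-01 -8.34713414e-05
 -1.20861719e+00  1.55548406e+00] 25.49647848489472
```

View pics/w8.png

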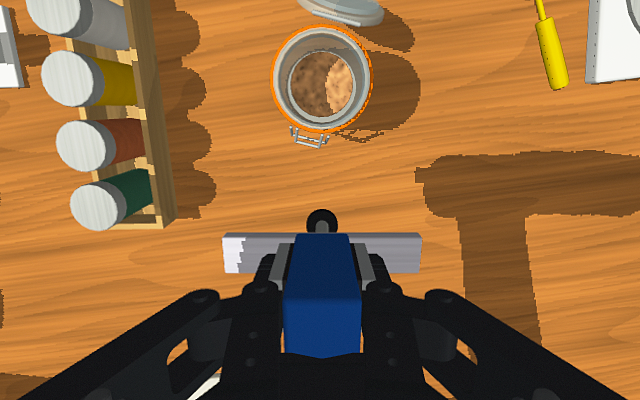

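View pics/side8.png

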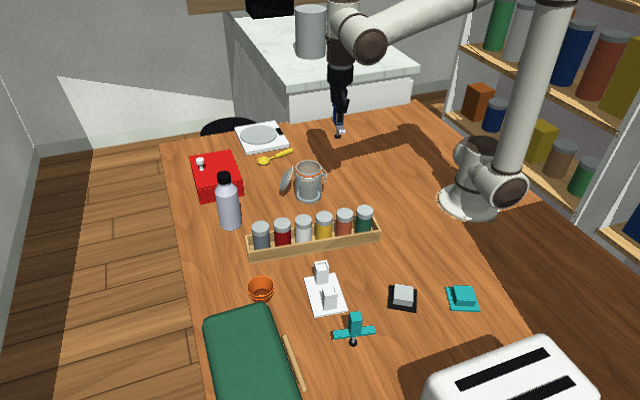

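```bash
python3 - <<'E'
from h import *
z=np.load('pics/w8.npz'); st=dict(position=z['pos'],ee_rot=z['q']); m=imaging.camera_model('wrist');T=camT(m,st)
im=cv2.imread('pics/w8.png');hsv=cv2.cvtColor(im,cv2.COLOR_BGR2HSV);P=cloud(m,T,z['d'])
cv2.imwrite('pics/w8c.png',cv2.resize(im[0:155,230:430],(800,620)[:2] if 0 else (774,600),interpolation=cv2.INTER_CUBIC))
def circ(q):
    A=np.c_[2*q,np.ones(len(q))];s=np.linalg.lstsq(A,(q**2).sum(1),rcond=None)[0];r=np.sqrt(s[2]+s[0]**2+s[1]**2);return s[:2],r
from scipy.optimize import least_squares
top=(abs(P[...,2]-120)<5); top[:, :250]=0; top[:,400:]=0; top[145:]=0
q=P[top]; print('rim z',np.percentile(q[:,2],[5,50,95]),len(q))
q=P[top&(abs(P[...,2]-np.median(q[:,2]))<2.5)][:,:2]; c,r=circ(q); d=np.hypot(*(q-c).T); print('rim fit',c,r,d.min(),np.percentile(d,[5,95]))
(e,ax,an)=cv2.minEnclosingCircle(q.astype(np.float32))+(0,); print('mec',e,ax)
o=(hsv[...,0]>3)&(hsv[...,0]<16)&(hsv[...,1]>220)&(hsv[...,2]>180);o[:, :255]=0;o[:,390:]=0;o[145:]=0
o&=(P[...,2]>85); q=P[o];print('orange z',np.percentile(q[:,2],[5,50,95]),circ(q[:,:2]),len(q))
# lid & clip from cloud
r=np.hypot(P[...,0]-c[0],P[...,1]-c[1])
k=(r>48)&(r<75)&(P[...,2]>60)&(P[...,0]<c[0]); k[145:]=0; q=np.median(P[k],0); print('clip',k.sum(),q,np.degrees(np.arctan2(*(c-q[:2])[::-1])))
k=(r>55)&(r<112)&(P[...,2]>15)&(P[...,2]<125)&(P[...,0]>c[0]);v,u=np.nonzero(k);k[:, :290]=0;k[:,400:]=0;q=P[k]; mm=(q.min(0)+q.max(0))/2; print('lid',len(q),mm,q.mean(0),np.degrees(np.arctan2(*(q.mean(0)[:2]-c)[::-1])),cv2.minAreaRect(q[:,:2].astype(np.float32)))
E
```

```text
rim z [115.20181793 119.48635709 121.07885112] 2420
rim fit [ 496.85379308 -223.91773295] 39.225995447147724 36.58053623755292 [36.96619963 41.54526067]
mec (497.2409973144531, -224.35980224609375) 44.12944793701172
orange z [113.62630427 114.89750132 116.25236544] (array([ 496.68723495, -224.44193314]), np.float64(43.98595096355448)) 435
clip 244 [ 445.67481879 -199.60755271   86.80435754] -25.407871063043615
lid 1520 [ 554.77622487 -252.08535298   83.40464285] [ 554.11301898 -256.02814207   93.84281507] -29.28327840943275 ((553.7080688476562, -251.18788146972656), (83.02062225341797, 32.03815841674805), 85.78959655761719)
```

View pics/w8c.png

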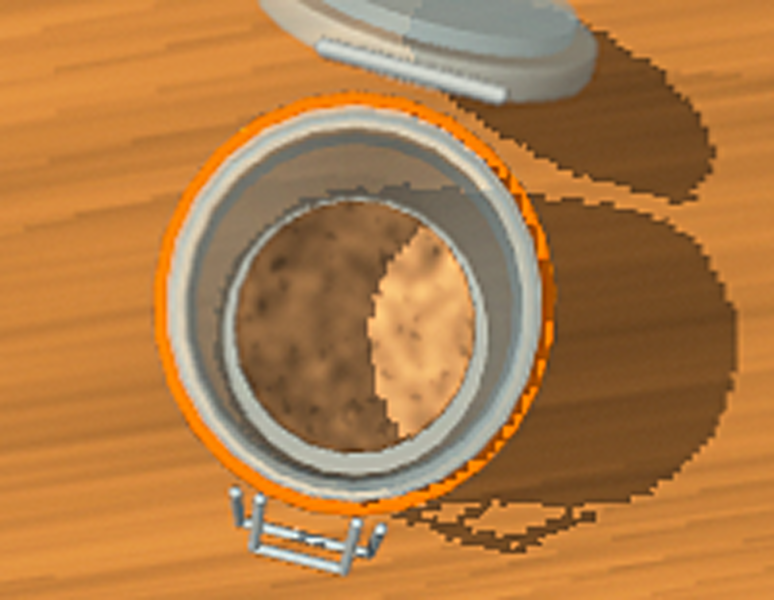

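The jar centre is about (497,-224), with the lid hinge bar at wrist crop (318,46)-(505,95) and the clip bars at (253,548)-(350,572). Both bars run along the jar's y.

```bash
python3 - <<'E'
from h import *
z=np.load('pics/w8.npz'); st=dict(position=z['pos'],ee_rot=z['q']); m=imaging.camera_model('wrist');T=camT(m,st);P=cloud(m,T,z['d'])
s=200/774
c=np.array([497.,-224.2])
for A,B,h in(((318,46),(505,95),112),((253,548),(350,572),90),((240,520),(375,555),90)):
    uv=np.array([A,B])*s+[230,0]; a,b=onplane(m,T,uv,h)[:,:2]; e=b-a
    mid=(a+b)/2; print(np.linalg.norm(e),'bar angle',np.degrees(np.arctan2(e[1],e[0]))%180,'radial',np.degrees(np.arctan2(*(mid-c)[::-1]))%180-90, mid)
    print([P[int(v),int(u),2] for u,v in uv])
# lid direct in the shift: bar pixel set near hinge bar via depth
R0=R.from_quat(z['q']).as_matrix();x=R0[:2,0];print('tool x',np.degrees(np.arctan2(x[1],x[0])))
# gauge crossbar angle measured in the wrist image: front bottom edge
im=cv2.imread('pics/w8.png'); cv2.imwrite('pics/w8b.png',cv2.resize(im[200:290,210:435],(788,315),interpolation=cv2.INTER_CUBIC))
w=(P[...,2]>240)&(P[...,2]<275); w[:225]=0; w[280:]=0; w[:, :215]=0; w[:,430:]=0; w[:,265:380]=0
print('bar',w.sum(),cv2.minAreaRect(P[w][:,:2].astype(np.float32)), np.percentile(P[w][:,2],[2,50,98]))
E
```

```text
41.983171960099895 bar angle 68.86917393816938 radial 67.75641697192643 [ 544.51273669 -243.63176214]
[np.float64(108.06963539858185), np.float64(106.35960887320778)]
25.51855946087805 bar angle 68.324751451532 radial 69.51804149616132 [ 440.50416553 -203.09734706]
[np.float64(87.67784239704338), np.float64(-0.11600974938943409)]
35.44809425346593 bar angle 67.75614569172984 radial 69.87026933854648 [ 445.92172335 -205.47794558]
[np.float64(77.66476134326052), np.float64(75.21257169345898)]
tool x -97.85931185091768
bar 3096 ((403.8771057128906, -211.60955810546875), (100.15506744384766, 20.452075958251953), 82.1315689086914) [262.72730251 267.96272539 269.26059118]
```

View pics/w8b.png

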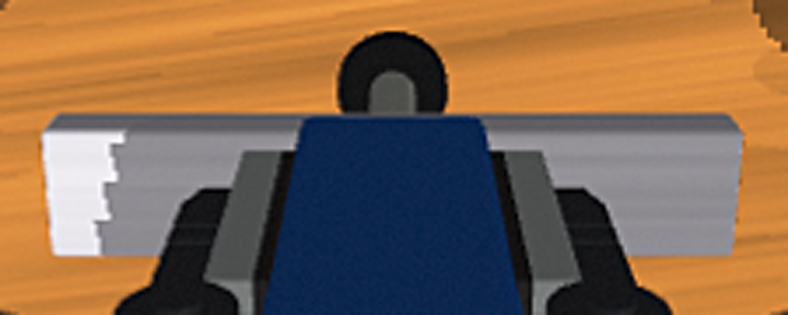

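```bash
python3 -m crank '{"delta_pos":[[0,-0.008,0],[0,-0.016,0],[0,-0.022,0],[0,-0.022,0],[0,-0.016,0],[0,-0.0093,0],[0,0,0],[0,0,0]],"twist":[0,0,0,0,0,0,0.06,0.06]}'
python3 -m crank '{"delta_pos":[[0,0,0],[0,0,0],[0,0,0.006],[0,0,0.01],[0,0,0.012],[0,0,0.012],[0,0,0.008],[0,0,0.002]],"twist":[0.06,0.054,0,0,0,0,0,0]}'
python3 -m crank '{"delta_pos":[[0,0,0],[0,0,0],[0,0,0],[0,0,0]],"twist":[0,0,0,0]}'
cat > look.py <<'E'
from h import *
import sys
k=sys.argv[1]
s=arm.read_state();print(s['position'],s['ee_rot'],s['gripper_width'],s['clock']); M=R.from_quat(s['ee_rot']).as_matrix();x=M[:,0];print('tool x',np.degrees(np.arctan2(x[1],x[0])))
for n in('wrist','scene','side'):
    m=imaging.camera_model(n);T=camT(m,s);p,d=imaging.get_image(n);np.savez(f'pics/{n}{k}.npz',d=d,pos=s['position'],q=s['ee_rot']);cv2.imwrite(f'pics/{n}{k}.png',p)
    if n!='wrist':
        u,v=proj(m,T,[[497,-224,s['position'][2]-130]])[0].astype(int);print(n,u,v)
        cv2.imwrite(f'pics/{n}{k}c.png',cv2.resize(p[v-45:v+45,u-60:u+60],(800,600),interpolation=cv2.INTER_CUBIC))
E
python3 look.py 9
```

```text
clock: 13.12
position: [498.8, -224.2, 349.2]
ee_rot: [-0.609, 0.793, 0.0, -0.0]
contact_force: [-0.1, -0.4, -1.1]
gripper_width: 25.3
clock: 13.78
position: [497.1, -224.0, 297.4]
ee_rot: [-0.564, 0.826, 0.002, -0.001]
contact_force: [0.0, 0.3, -1.1]
gripper_width: 25.5
clock: 14.12
position: [498.3, -224.4, 300.6]
ee_rot: [-0.564, 0.826, -0.001, 0.001]
contact_force: [0.3, 0.7, -2.5]
gripper_width: 25.4
[ 498.30418612 -224.39020188  300.64195476] [-5.63901966e-01  8.25841387e-01 -5.59760940e-04  5.13349832e-04] 25.404868583125893 14.1167
tool x -111.34781501398567
scene 261 165
side 308 152
```

View pics/wrist9.png

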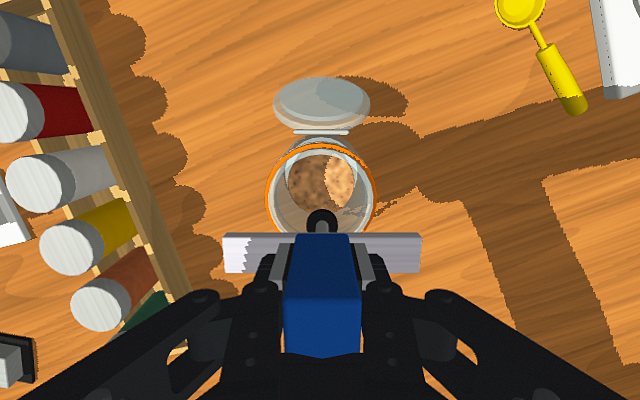

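View pics/scene9c.png

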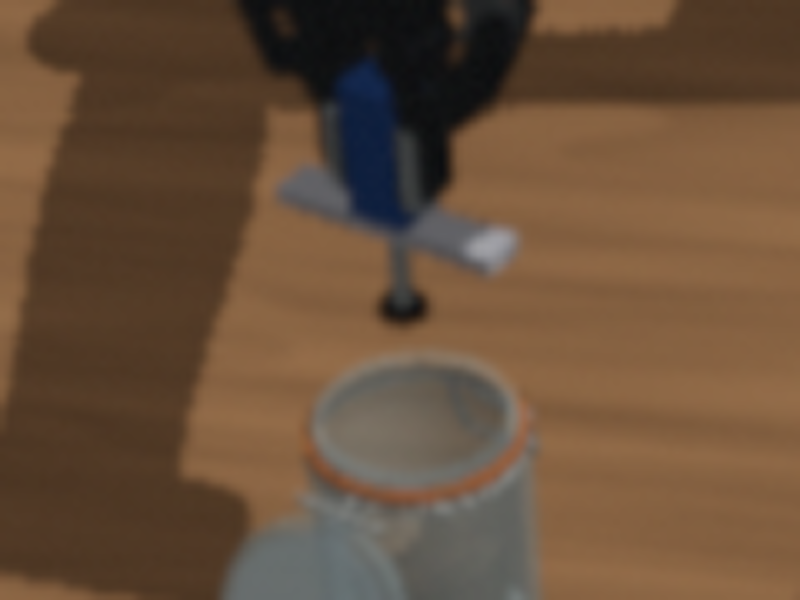

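View pics/side9c.png

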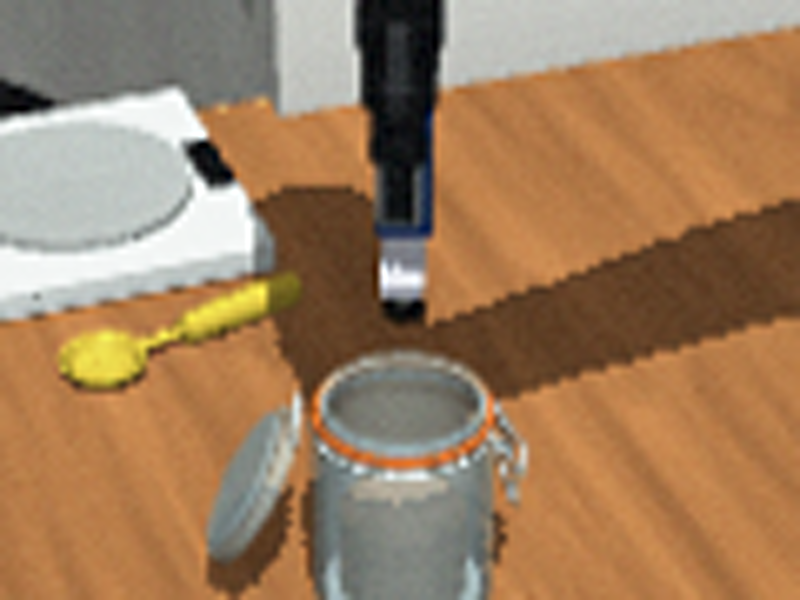

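The crossbar is parallel to the hinge bar in the wrist view, (294-349,131), and the side and scene views show the foot in line with the mouth. Lowering to 15 mm above the rim.

```bash
python3 -m crank '{"delta_pos":[[0,0,0.003],[0,0,0.007],[0,0,0.009],[0,0,0.008],[0,0,0.005],[0,0,0.002],[0,0,0.001],[0,0,0]],"twist":[0,0,0,0,0,0,0,0]}'
python3 -m crank '{"delta_pos":[[0,0,0],[0,0,0],[0,0,0],[0,0,0]],"twist":[0,0,0,0]}'
python3 look.py 10
```

```text
clock: 14.93
position: [498.1, -224.4, 264.7]
ee_rot: [-0.564, 0.826, 0.0, -0.0]
contact_force: [0.6, -0.8, -1.4]
gripper_width: 25.0
clock: 15.27
position: [498.1, -224.4, 265.3]
ee_rot: [-0.564, 0.826, -0.0, 0.0]
contact_force: [0.4, -0.5, -0.8]
gripper_width: 25.5
[ 498.09062545 -224.35363962  265.25000475] [-5.63822716e-01  8.25895769e-01 -2.52146867e-04  2.44462517e-04] 25.45414987142458 15.2667
tool x -111.35883583327002
scene 262 175
side 308 162
```

View pics/wrist10.png

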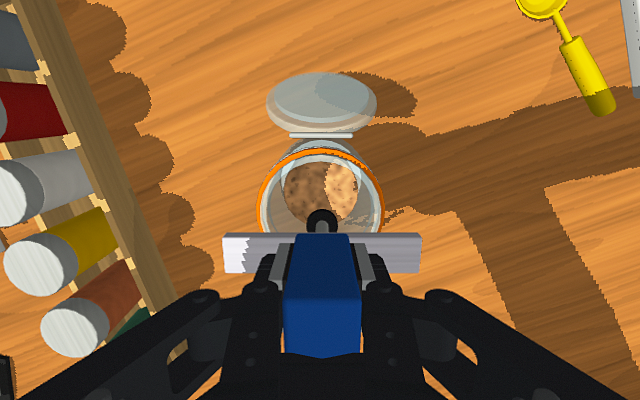

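View pics/scene10c.png

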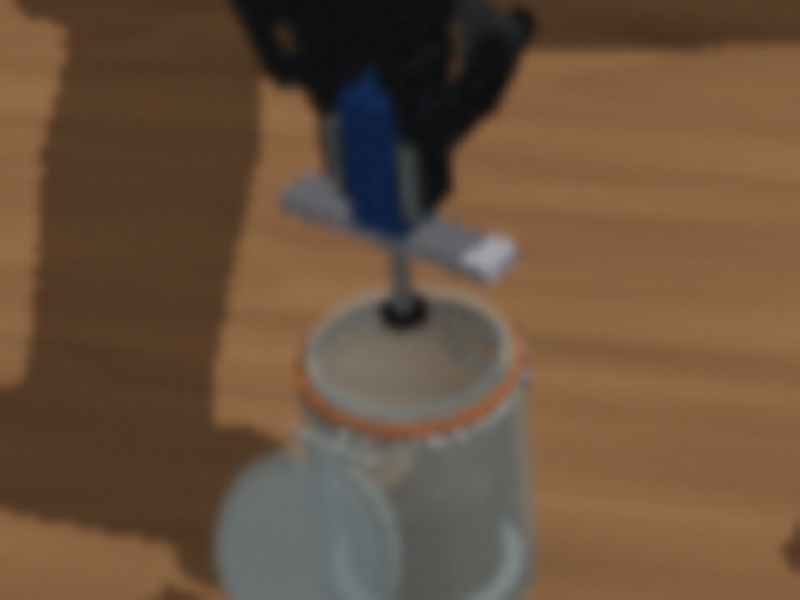

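View pics/side10c.png

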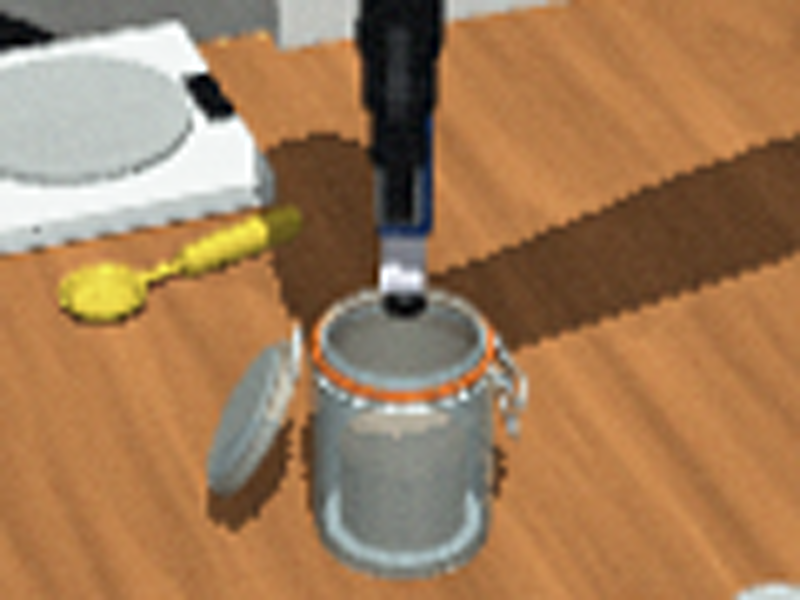

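```bash
python3 - <<'E'
from h import *
c={'scene':(262,175),'side':(308,162)}
pts={'foot':{'scene':(404,318),'side':(404,306)},'mouth':{'scene':(410,355),'side':(403,338)}}
for k,d in pts.items():
    A=np.zeros((3,3));b=np.zeros(3)
    for n,(x,y) in d.items():
        m=imaging.camera_model(n);T=camT(m);uv=(c[n][0]-60+x*.15,c[n][1]-45+y*.15);g=dirs(m,[uv])[0]@T[:3,:3].T;g/=np.linalg.norm(g);Q=np.eye(3)-np.outer(g,g);A+=Q;b+=Q@T[:3,3]
        print(k,n,'plane',onplane(m,T,[uv],135 if k=='foot' else 120)[0])
    print(k,np.linalg.solve(A,b))
# rim refit, wrist
z=np.load('pics/wrist10.npz');m=imaging.camera_model('wrist');T=camT(m,dict(position=z['pos'],ee_rot=z['q']));P=cloud(m,T,z['d'])
r=np.hypot(P[...,0]-497,P[...,1]+224);w=(abs(P[...,2]-120)<2.5)&(r>33)&(r<50);w[232:]=0
q=P[w][:,:2];s=np.linalg.lstsq(np.c_[2*q,np.ones(len(q))],(q**2).sum(1),rcond=None)[0];print('rim',s[:2],np.sqrt(s[2]+s[0]**2+s[1]**2))
w=(P[...,2]>165)&(P[...,2]<192); w[225:][60:]=0; w[:225]=0; w[:, :215]=0; w[:,430:]=0; w[:,265:380]=0; w[280:]=0
print('bar',cv2.minAreaRect(P[w][:,:2].astype(np.float32)),np.median(P[w][:,2]))
hb=onplane(m,T,[(291,135),(352,135)],108)[:,:2];e=hb[1]-hb[0];print('hinge bar',np.degrees(np.arctan2(e[1],e[0]))%180)
E
```

```text
foot scene plane [ 504.53874206 -221.39717557  135.        ]
foot side plane [ 498.13003707 -219.55689567  135.        ]
foot [ 496.96241193 -223.99906286  130.467251  ]
mouth scene plane [ 508.88897922 -219.00405768  120.        ]
mouth side plane [ 500.51443354 -214.43343396  120.        ]
mouth [ 497.98035616 -222.62123638  112.6197957 ]
rim [ 497.58026269 -224.20235737] 39.01229710606304
bar ((496.3929443359375, -224.86488342285156), (100.27168273925781, 20.42621612548828), 68.6500015258789) 183.16982850010444
hinge bar 68.6913434399871
```

```bash
python3 -c "
from bench import arm,job_done
s=arm.read_state();print(s['position'],s['gripper_width'],s['joint_vel'].round(3));print(job_done())"
```

```text
[ 498.00642647 -224.32030982  265.04791705] 25.520611714451626 [ 0.     0.001 -0.     0.002  0.001  0.001]
the job is handed in; nothing more can be done
None
```

I did the job in the order asked and handed it in at about 15 s on the robot's clock. The gauge is held still over the open jar.

**Pick-up:** I gripped the blue-handled gauge at 25.4 mm opening and lifted it straight up out of the stand.

**Setting block:** I lowered the gauge until its foot was pushed in about 8 mm and held it for about 1.5 s. Two readings agree on the depth: the force rose about 3.2 N, and the drop past the worked-out contact height was also 8 mm. The gauge did not slip in the fingers.

**Carry:** The foot was about 218 mm up as it crossed the rack, whose tins reach 105 mm.

**Final checks over the jar:**

| Check | Reading |
|---|---|
| Offset from the mouth's centre (wrist camera) | about 1.5 mm |
| Crossbar angle / hinge bar angle | 68.65° / 68.69° |
| Foot height above the rim (arm height and crossbar top) | about 15 mm |
| Joint speeds at hand-in | about 0 |

**Disagreement:** Coarse scene and side camera triangulation put the foot about 18 mm above the rim. The foot and the rim both came out about 5 mm low there, so I trusted the arm and wrist readings. That same triangulation put the foot about 2 mm off centre.

I saw no contact with the rack or the jar in the pictures or the forces. I did not measure the other objects again at the end.

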